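# Switch off the guarded socket bank

## Robot

A 6-joint arm with a two-finger parallel gripper is mounted at the origin on a cart in front of the work surface, level with it; the furniture and walls round the work are solid. World frame = base frame: x ahead of the robot, y to its left, z up, the work surface at z = 0. Lengths are in m, angles in rad, forces in N, time in s.
With the tool pointing down it reaches from about 0.25 to 0.775 m from the base axis. Payload 4 kg.
Tool frame: the origin (TCP) lies at the very end of the fingers, on their centre line; the grasp point (between the pads) lies 19 mm behind it; z points along the fingers, y is the line along which they close (so a half turn about z gives the same grasp; the last joint's range is limited). The gripper opens to 94 mm and grips with 3 to 60 N. Pads are 16 mm wide; open, the fingers measure 119 mm over their backs; the gripper's body (75 mm by 177 mm) begins 78 mm behind the grasp point.
Start: joints at [1.216, 0.087, 1.371, -0, 1.684, -0.103], TCP at [0.137, 0.533, 0.175] pointing down, gripper open.
Joint ranges: [-3.1, 3.1], [-0.76, 2.03], [0.27, 2.55], [-1.08, 4.22], [0.17, 2.65], [-2.57, 2.57]. Speed limits (rad/s): [2.79, 2.79, 3.14, 3.14, 3.14, 3.14].

## Interface

Orientations are given as a unit quaternion [w, x, y, z].
In Python, from station import r, cams gives the robot as it stands.
- The arm moves only by the tool servo_tool, never from a script. Its argument "increments" is a list that holds one entry, the list of rows, each a list of 7 numbers: the shift along the tool's x, y, z in mm, then the turn, a rotation vector about the tool's x, y, z in rad, then the finger opening in mm, from 0 to 94. In form: [[[x, y, z, wx, wy, wz, jaw], ...]]. A call has 1 to 12 rows; each row is the pose to reach, as a shift and turn from the pose commanded when the call began, along the tool's axes at that moment; what a row does not reach only later rows make up. A row lasts 1/10 s, in which the tool goes at most 50 mm and 8.59 degrees, less where a joint would pass 70% of its speed; a pose out of reach is approached as far as the arm can. A call with a gripper value outside its range is refused whole. The fingers move at their own pace and stop on an object; "force" is the grip in N (left out, the last holds). Time passes only in rows, so rows that repeat a pose let the fingers close. It gives the time, the measured TCP pose, the force, the opening and the grip force at its end, in the units of the state.
- r.observe(): the state, without advancing time (a new reading comes with each control period).
- cams.get_image(name): name is "scene" or "top" or "wrist"; returns a dict with "frame" (480x640x3 uint8, red, green, blue), "fovy" (degrees; the focal length in pixels is half the picture's height over the tangent of half this angle, whatever the lens; pixels are square), "cx", "cy" (the principal point, pixels), "pose" (4x4, takes a point from camera to world coordinates). Camera axes: x right, y up, looking along -z (the intrinsics and any distortion apply to the point x, -y, -z); pixel columns grow to the right and rows downward; lengths in m; the calibration is good to about 2 mm. A picture is of the moment at which its call begins. There is no depth.
- r.close_job(): hands the job in; it is judged then, once.
The state is a dict: "t": time; "qpos": joint angles; "joint_vel": joint speeds; "effort": joint torques, N m; "position": TCP position; "eef_rot": TCP orientation; "wrist_force": force on the tool from outside, world axes, zero at the start; "ft_torque": the same for the moment, N m; "grip_width": finger opening in m; "gripper_force": force on a finger pad.
Only numpy, scipy, OpenCV 4.12 (cv2) and the standard library are available. Lean on these libraries where they do the work, as an engineer would, in place of code of your own. Each camera call takes 0.05 s, during which the arm holds its last target. There are 200 camera calls.

## Task

Put all four switches of the socket unit off: press the sprung hook down in its slot so that the clear guard springs fully open, then reach in under the guard and drag a finger along the row in one pass, not lifting it away from the unit until every paddle is down. Leave the guard standing open, and do not knock over or shift the mug, the salt shaker or the teaspoon.

Things in the scene. Friction and masses are not known exactly. Their poses are not given: they have to be found in the camera images.
- socket_unit: White countertop socket unit, fixed, 254 mm long. Origin: middle of its underside on the worktop; z up, y along the row of switches, x away from the robot. All offsets are x, y, z in mm in this frame. Front deck (x -56 to 18, top z 22) with four paddle switches in a row along y; rear step (x 20 to 90, top z 34) with four round sockets.
- latch_slot (a point): Mouth of the latch slot in front of the deck, x -82, y 0, z 38. Two fixed upright cheeks (x -108 to -54, inner faces y -23 and +23, 7 thick, tops z 38) make a gap 46 wide, open above and at the front end; the hook's thumb tab lies down inside it.
- hook_tab (a point): Where to press the grey sprung hook: top of its thumb tab, x -98, y 0, z 28 at rest, 10 below the cheek tops. Tab: 26 wide, x -62 to -108. Hook pivots about y at x -54, z 12; its upright arm (x -65 to -60, top z 50) leans out to x -77 when pressed and the barb slides off the guard. Press 9 to 11 mm down: 2 N at first, 7 N at the stop (about 14 mm). Let go, it springs back.
- hook (a joint): Angle of the sprung hook, rad: 0 at rest (engaged), 0.42 at its stop; the guard comes free at about 0.2.
- guard (a joint): Angle of the guard, a clear flap with white rim over the switches (80 deep, 212 wide, 4 thick), rad: 0 shut (flat, z 42), 1.12 fully open. Hinge along y at x 24, z 42. The hook over its lip holds it shut; freed, a weak spring lifts it to 1.12 and keeps it there (under 1 N at the lip pushes it back).
- guard_lip (a point): Middle of the guard's front lip; x -56, z 42 shut, about x -11, z 114 open. The open guard stands at 64 degrees, leaning over the switches, in the way of a hand pointing straight down. Lean the hand 28 to 45 degrees back toward the front (-x) of the unit so that the finger reaches in under it.
- paddle_1 (a joint): Angle of grey paddle switch 1 (at y -75; the row runs from 1 at y -75 to 4 at y +75), rad. Hinged along its front edge (x -26, z 22), it stands up at the rear edge when on (0.30 to 0.36); below 0.18 it is off, at 0 fully down. It stays where it is left; 1 to 2 N at the rear edge moves it.
- paddle_1_edge (a point): Middle of paddle 1's top rear edge, x 4: z about 34 when on, 24 fully down. Paddle: 30 long in x, 48 wide in y, flat over the middle 10, sloping off at 27 degrees to both sides, so that a finger dragged along y rides over it and pushes it down. To put it off, drag the lowest edge of the shut fingers along y at x -8 to 0, z 23 to 25.
- paddle_2 (a joint): Angle of grey paddle switch 2 (at y -25; the row runs from 1 at y -75 to 4 at y +75), rad. Hinged along its front edge (x -26, z 22), it stands up at the rear edge when on (0.30 to 0.36); below 0.18 it is off, at 0 fully down. It stays where it is left; 1 to 2 N at the rear edge moves it.
- paddle_2_edge (a point): Middle of paddle 2's top rear edge, x 4: z about 34 when on, 24 fully down. Paddle: 30 long in x, 48 wide in y, flat over the middle 10, sloping off at 27 degrees to both sides, so that a finger dragged along y rides over it and pushes it down. To put it off, drag the lowest edge of the shut fingers along y at x -8 to 0, z 23 to 25.
- paddle_3 (a joint): Angle of grey paddle switch 3 (at y 25; the row runs from 1 at y -75 to 4 at y +75), rad. Hinged along its front edge (x -26, z 22), it stands up at the rear edge when on (0.30 to 0.36); below 0.18 it is off, at 0 fully down. It stays where it is left; 1 to 2 N at the rear edge moves it.
- paddle_3_edge (a point): Middle of paddle 3's top rear edge, x 4: z about 34 when on, 24 fully down. Paddle: 30 long in x, 48 wide in y, flat over the middle 10, sloping off at 27 degrees to both sides, so that a finger dragged along y rides over it and pushes it down. To put it off, drag the lowest edge of the shut fingers along y at x -8 to 0, z 23 to 25.
- paddle_4 (a joint): Angle of grey paddle switch 4 (at y 75; the row runs from 1 at y -75 to 4 at y +75), rad. Hinged along its front edge (x -26, z 22), it stands up at the rear edge when on (0.30 to 0.36); below 0.18 it is off, at 0 fully down. It stays where it is left; 1 to 2 N at the rear edge moves it.
- paddle_4_edge (a point): Middle of paddle 4's top rear edge, x 4: z about 34 when on, 24 fully down. Paddle: 30 long in x, 48 wide in y, flat over the middle 10, sloping off at 27 degrees to both sides, so that a finger dragged along y rides over it and pushes it down. To put it off, drag the lowest edge of the shut fingers along y at x -8 to 0, z 23 to 25.
- mug_tea_mid (a point): White mug, 82 mm wide, 91 high, handle to one side: its middle, half-way up. A bystander beside one end of the unit.
- salt_shaker_mid (a point): Salt shaker, 44 mm wide, 90 high: its middle, half-way up. A bystander beside the other end of the unit.
- teaspoon_mid (a point): Steel teaspoon, 132 mm long, 9 high, lying on the worktop near the front right of the unit: its middle. A bystander.

How it is judged:
By the outcome, as a careful person would: the job done as asked, in the order asked, and still so for the second after the job is handed in, with the robot touching nothing.
It also fails if it takes over 48 s, if anything falls off the work surface, if the arm or the gripper's body presses on something with over 40 N, if the wrist force passes 120 N, or if a joint passes its speed limit or range.

## Working session

There is one attempt and no reset: what is moved stays moved. The work goes in short steps, Python scripts to look and compute and a tool call to move; the robot and the scene stay as the last step left them, time stands still between calls to the robot, and variables do not carry over. Pictures are saved under pics/ and viewed, at most 10 in all, crops included, and the job is handed in when it is done.

Besides the shell and the picture viewer there is one more tool, called after "Call:" in YAML: its name, and indented under it one key for each argument. servo_tool: Moves the arm, as the interface text tells. Its arguments: {"type":"object","properties":{"increments":{"type":"array"},"force":{"type":"number"}},"required":["increments"]}

```bash
mkdir -p pics; ls
python3 - <<'E'
from station import r,cams
import cv2,numpy as np
np.set_printoptions(precision=4,suppress=True)
s=r.observe();print(s['position'],s['eef_rot'],s['t'])
for n in("scene","top"):
    d=cams.get_image(n);cv2.imwrite(f'pics/{n}0.png',d['frame'][...,::-1]);print(n,{k:v for k,v in d.items() if k!='frame'})
E
```

```text
pics
[0.1368 0.5321 0.1739] [-0.0002  0.1256  0.9921 -0.0011] 0.0
scene {'fovy': 54.9128724441998, 'cx': 321.0671111888087, 'cy': 239.73725585302836, 'pose': array([[ 0.9109,  0.2656, -0.3158,  0.2348],
       [-0.4122,  0.6185, -0.6689, -0.6409],
       [ 0.0177,  0.7395,  0.6729,  0.7126],
       [ 0.    ,  0.    ,  0.    ,  1.    ]])}
top {'fovy': 53.40824311242357, 'cx': 316.9793608541637, 'cy': 242.33379336790065, 'pose': array([[-0.0206,  0.9932, -0.1144,  0.4334],
       [-0.9997, -0.0224, -0.0138,  0.0118],
       [-0.0163,  0.1141,  0.9933,  1.0054],
       [ 0.    ,  0.    ,  0.    ,  1.    ]])}
```

View pics/scene0.png

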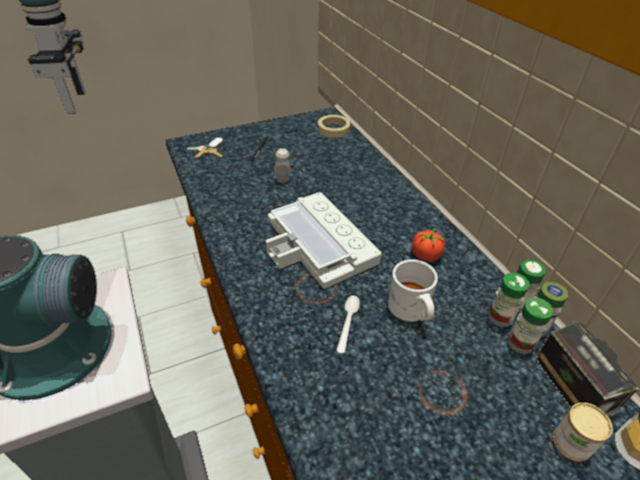

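View pics/top0.png

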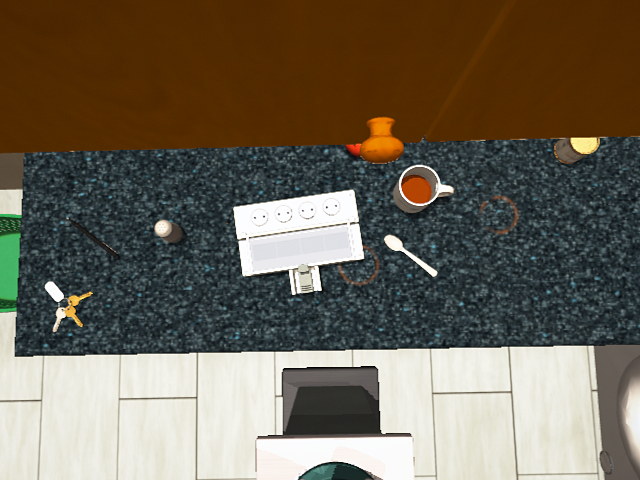

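The scene view shows the unit with its cheeks towards the robot, with the shaker beyond its left end and the mug and spoon at its right. In the top view, the unit's rear corners are near (235,206) and (354,190), and its front corners near (243,275) and (363,262). The cheeks are near (305,280), the mug (416,188), the shaker (168,231) and the spoon (410,255).

```bash
cat > h.py <<'E'
import numpy as np,cv2
from scipy.spatial.transform import Rotation as R
np.set_printoptions(precision=4,suppress=True)
def K(d): return d['frame'].shape[0]/2/np.tan(np.radians(d['fovy'])/2)
def ray(d,u,v,z):
    P=d['pose'];c=P[:3,:3]@np.array([(u-d['cx'])/K(d),-(v-d['cy'])/K(d),-1]);o=P[:3,3]
    return o+c*(z-o[2])/c[2]
def proj(d,p):
    P=d['pose'];c=P[:3,:3].T@(np.asarray(p)-P[:3,3]);return np.array([d['cx']-K(d)*c[0]/c[2],d['cy']+K(d)*c[1]/c[2]])
def rot(s): q=s['eef_rot'];return R.from_quat([q[1],q[2],q[3],q[0]])
E
python3 - <<'E'
from h import *
from station import cams
d=cams.get_image('top');f=d['frame']
hsv=cv2.cvtColor(f,cv2.COLOR_RGB2HSV)
m=((hsv[...,2]>150)&(hsv[...,1]<60)).astype(np.uint8)
m[:,:225]=0;m[:,375:]=0;m[:180]=0;m[300:]=0
m=cv2.morphologyEx(m,cv2.MORPH_CLOSE,np.ones((9,9)))
mo=cv2.morphologyEx(m,cv2.MORPH_OPEN,np.ones((45,45)))
c=max(cv2.findContours(m,0,2)[0],key=cv2.contourArea)
ap=cv2.approxPolyDP(c,3,True)[:,0];print(ap.tolist())
# front corners are deck/guard, rear corners step z .034
def cn(a,b): return ap[np.argmin(np.hypot(ap[:,0]-a,ap[:,1]-b))]
RL,RR,FL,FR=[cn(*p) for p in((235,206),(354,190),(243,275),(363,262))]
a=ray(d,*RL,.034);b=ray(d,*RR,.034);e=ray(d,*FL,.022);g=ray(d,*FR,.022)
print(a,b,e,g,'len',np.hypot(*(a-b)[:2]),np.hypot(*(e-g)[:2]),'dep',np.hypot(*(a-e)[:2]),np.hypot(*(b-g)[:2]))
y=(a-b)[:2];y/=np.hypot(*y);y2=(e-g)[:2]/np.hypot(*(e-g)[:2]);Y=(y+y2);Y/=np.hypot(*Y);X=np.array([Y[1],-Y[0]])
print('yaw',[np.degrees(np.arctan2(-t[0],t[1])) for t in(y,y2)])
O=((a+b)[:2]/2-90*X/1e3+(e+g)[:2]/2+56*X/1e3)/2;print('O',O,'X',X,'Y',Y)
for n,u,v,z in(('cheekfrontL',290,294,.038),('cheekfrontR',321,292,.038),('mug',416,188,.08),('handle',452,190,.05),('salt',164,229,.09),('spoon1',388,239,.005),('spoon2',436,274,.005)):
    p=ray(d,u,v,z)[:2];print(n,p,'unit',(p-O)@X*1e3,(p-O)@Y*1e3)
E
```

```text
[[353, 190], [234, 207], [242, 274], [288, 270], [292, 294], [321, 290], [319, 264], [363, 258]]
[0.6228 0.1959 0.034 ] [ 0.6527 -0.0515  0.034 ] [0.4843 0.1817 0.022 ] [ 0.5119 -0.0688  0.022 ] len 0.24921953226297128 0.2519625101419008 dep 0.139244778791498 0.14185291051975948
yaw [np.float64(6.893834647486618), np.float64(6.295477972466015)]
O [0.5511 0.0624] X [0.9934 0.1148] Y [-0.1148  0.9934]
cheekfrontL [0.4411 0.0819] unit -107.01896658910928 32.068401736991326
cheekfrontR [0.4438 0.0193] unit -111.51832924685732 -30.460104531096313
mug [ 0.6433 -0.1727] unit 64.67760819034017 -244.1081666977627
handle [ 0.6442 -0.2514] unit 56.519867547291064 -322.3808127067907
salt [0.5716 0.322 ] unit 50.253018783758144 255.58861879875406
spoon1 [ 0.5523 -0.124 ] unit -20.204889959444326 -185.2834443877357
spoon2 [ 0.4765 -0.2211] unit -106.63934533158049 -273.0653650163837
```

```bash
cat >> h.py <<'E'
O=np.array([.5511,.0624]);YAW=np.radians(6.6)
def tgt(x,y,z,lean):
    "unit-frame TCP mm, lean deg -> world p, R"
    U=R.from_euler('z',YAW);a=np.radians(lean)
    p=U.apply([x/1e3,y/1e3,z/1e3])+[*O,0]
    M=np.array([[-np.cos(a),0,np.sin(a)],[0,1,0],[-np.sin(a),0,-np.cos(a)]])
    return p,U*R.from_matrix(M)
def inc(s,*t,cur=None):
    p,q=tgt(*t);p0,q0=(s['position'],rot(s)) if cur is None else tgt(*cur)
    return q0.inv().apply(p-p0)*1e3,(q0.inv()*q).as_rotvec()
def unit(s):
    U=R.from_euler('z',YAW);return U.inv().apply(np.array(s['position'])-[*O,0])*1e3
E
python3 -c "
from h import *
from station import r
s=r.observe();print(tgt(-98,0,180,0)[0],*inc(s,-98,0,180,0))"
```

```text
[0.4537 0.0511 0.18  ] [-426.7407 -386.9742   -5.2287] [-0.0016 -0.0004 -0.367 ]
```

Call:
servo_tool:
  increments:
    - [[-427,-387,-5,0,0,-0.367,0],[-427,-387,-5,0,0,-0.367,0],[-427,-387,-5,0,0,-0.367,0],[-427,-387,-5,0,0,-0.367,0],[-427,-387,-5,0,0,-0.367,0],[-427,-387,-5,0,0,-0.367,0],[-427,-387,-5,0,0,-0.367,0],[-427,-387,-5,0,0,-0.367,0],[-427,-387,-5,0,0,-0.367,0],[-427,-387,-5,0,0,-0.367,0],[-427,-387,-5,0,0,-0.367,0],[-427,-387,-5,0,0,-0.367,0]]

```text
t: 1.35
position: [0.4551, 0.0485, 0.1796]
eef_rot: [-0.0, -0.056, 0.998, -0.0]
wrist_force: [-0.0, 1.6, 0.3]
grip_width: 0.0018
gripper_force: 0.0
```

```bash
python3 -c "
from h import *
from station import r,cams
s=r.observe();print(s['t'],unit(s),*inc(s,-98,0,180,0),s['wrist_force'],s['grip_width'])
d=cams.get_image('wrist');cv2.imwrite('pics/w1.png',d['frame'][...,::-1])
print(d['pose'],d['fovy'],d['cx'],d['cy'])
for p in((-108,26.5,38),(-108,-26.5,38),(-98,0,28),(90,127,34),(90,-127,34)):
  U=R.from_euler('z',YAW);print(p,proj(d,U.apply(np.array(p)/1e3)+[*O,0]))
"
```

```text
1.35 [-96.9257  -2.8142 179.6398] [ 1.0829  2.8108 -0.3613] [-0.0005 -0.0004 -0.003 ] [-0.0277  1.6117  0.2501] 0.0018041096264236139
[[-0.1117 -0.9554 -0.2734  0.3761]
 [ 0.9937 -0.1073 -0.0309  0.0404]
 [ 0.0002 -0.2751  0.9614  0.3899]
 [ 0.      0.      0.      1.    ]] 64.16171221137724 318.98944718293467 236.3424458225178
(-108, 26.5, 38) [349.4236 202.9525]
(-108, -26.5, 38) [292.6065 203.14  ]
(-98, 0, 28) [320.9779 211.2715]
(90, 127, 34) [438.3939 381.7833]
(90, -127, 34) [204.3204 382.4786]
```

View pics/w1.png

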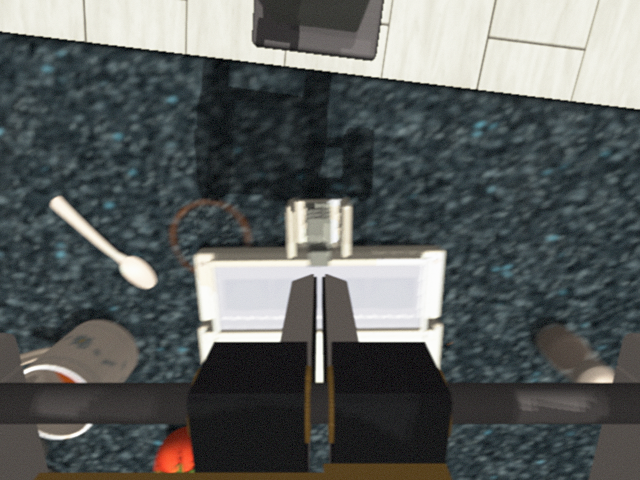

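The wrist picture shows the closed fingers over the unit, with the cheek ends near (292,202) and (347,200). The deck's front edge runs from (197,254) to (445,250). This agrees with the estimate to within a few mm.

```bash
python3 -c "
from h import *
from station import cams
d=cams.get_image('wrist');f=d['frame'];hsv=cv2.cvtColor(f,cv2.COLOR_RGB2HSV)
m=((hsv[...,2]>120)&(hsv[...,1]<70)).astype(np.uint8)
m=cv2.morphologyEx(m,cv2.MORPH_CLOSE,np.ones((3,3)))
# deck front edge: first white row below 235 in columns outside the cheeks
cols=[c for c in list(range(205,280,3))+list(range(365,440,3))]
pts=[]
for c in cols:
  k=np.where(m[235:275,c])[0]
  if len(k): pts.append((c,235+k[0]))
pts=np.array(pts);print(pts[::5].tolist())
W=np.array([ray(d,u,v,.022)[:2] for u,v in pts])
k=np.polyfit(W[:,1],W[:,0],1);res=W[:,0]-np.polyval(k,W[:,1]);ok=abs(res)<.002
k=np.polyfit(W[ok,1],W[ok,0],1);print('yaw',np.degrees(np.arctan(-k[0])),'res',res.std(),ok.sum())
U=R.from_euler('z',YAW)
fu=lambda p:U.inv().apply(np.append(p[:2],0)-[*O,0])*1e3
print('front edge in unit x',[fu(w)[0] for w in W[::8]])
for v in(205,212,220,230,240):
  k=np.where(np.diff(m[v,270:370].astype(int)))[0]+270.5
  print(v,k,[fu(ray(d,u,v,.038))[1].round(1) for u in k])
for u in(289,292,295,344,347,350):
  k=np.where(m[190:225,u])[0];print(u,190+k[0],fu(ray(d,u,190+k[0],.038))[:2])
for v in(265,290,310):
  k=np.where(m[v,150:500])[0]+150;print(v,k[0],k[-1],[fu(ray(d,u,v,.022))[:2].round(1) for u in(k[0],k[-1])])
"
```

```text
[[205, 250], [220, 251], [235, 253], [250, 257], [265, 257], [365, 256], [380, 249], [395, 248], [410, 249], [425, 248]]
yaw 8.94634720895397 res 0.0030668814129853022 24
front edge in unit x [np.float64(-55.974730976053735), np.float64(-48.380615441033285), np.float64(-48.250991759113674), np.float64(-48.121420362856604), np.float64(-56.05096816334393), np.float64(-55.920761705158704), np.float64(-57.903431431648244)]
205 [301.5 311.5 315.5 345.5 350.5 356.5] [np.float64(-21.8), np.float64(-12.5), np.float64(-8.7), np.float64(19.2), np.float64(23.9), np.float64(29.5)]
212 [293.5 346.5 349.5 357.5] [np.float64(-29.4), np.float64(20.3), np.float64(23.1), np.float64(30.6)]
220 [293.5 345.5 349.5 357.5] [np.float64(-29.6), np.float64(19.4), np.float64(23.2), np.float64(30.7)]
230 [293.5 346.5 349.5 357.5] [np.float64(-29.9), np.float64(20.5), np.float64(23.3), np.float64(30.9)]
240 [294.5 314.5 333.5 357.5] [np.float64(-29.2), np.float64(-10.0), np.float64(8.2), np.float64(31.2)]Traceback (most recent call last):
  File "<string>", line 24, in <module>
    k=np.where(m[190:225,u])[0];print(u,190+k[0],fu(ray(d,u,190+k[0],.038))[:2])
                                            ~^^^
IndexError: index 0 is out of bounds for axis 0 with size 0
```

```bash
python3 -c "
from h import *
from station import r
s=r.observe();print(s['t'],unit(s),s['wrist_force'])
for t in((-92,0.5,70,12),(-92,.5,34,12),(-92,.5,19.7,12)): print(*inc(s,*t))"
```

```text
1.45 [-96.7562  -3.0159 179.2065] [-0.1316  0.2199  0.1443]
[ -4.8804   3.6351 109.1971] [-0.0014 -0.2108 -0.0056]
[ -4.928    3.6655 145.1971] [-0.0014 -0.2108 -0.0056]
[ -4.9469   3.6775 159.497 ] [-0.0014 -0.2108 -0.0056]
```

Call:
servo_tool:
  increments:
    - [[-5,3.6,40,0,-0.14,-0.005,0],[-5,3.6,80,0,-0.21,-0.005,0],[-5,3.6,120,0,-0.21,-0.005,0],[-5,3.6,138,0,-0.21,-0.005,0],[-5,3.6,138,0,-0.21,-0.005,0],[-5,3.6,138,0,-0.21,-0.005,0]]

```text
t: 2.05
position: [0.4587, 0.0564, 0.0427]
eef_rot: [0.105, -0.06, 0.993, 0.006]
wrist_force: [1.0, -0.8, 0.3]
grip_width: 0.0006
gripper_force: 0.0
```

```bash
python3 -c "
from h import *
from station import r
s=r.observe();print(s['t'],unit(s),s['wrist_force'])
for t in((-92,.5,19.7,12),): print(*inc(s,*t))"
```

```text
2.05 [-92.4496   4.6746  42.6547] [ 0.9805 -0.7623  0.3454]
[ 4.3808 -4.1749 22.5373] [0.0011 0.001  0.0058]
```

Call:
servo_tool:
  increments:
    - [[0,-4,0,0,0,0,0],[0,-4,0,0,0,0,0],[0,-4,0,0,0,0,0]]

```text
t: 2.35
position: [0.4603, 0.0516, 0.0435]
eef_rot: [0.106, -0.06, 0.993, 0.006]
wrist_force: [0.6, 0.5, -0.1]
grip_width: 0.0004
gripper_force: 0.0
```

```bash
python3 -c "
from h import *
from station import r
s=r.observe();print(s['t'],unit(s),s['wrist_force'])
for t in((-92,.5,19.7,12),): print(*inc(s,*t))"
```

```text
2.35 [-91.462   -0.3165  43.5243] [ 0.6313  0.5348 -0.1029]
[ 5.5462  0.8362 23.1752] [0.0003 0.003  0.0047]
```

Call:
servo_tool:
  increments:
    - [[2,0.8,8,0,0,0,0],[3,0.8,13,0,0,0,0],[4,0.8,17,0,0,0,0],[5,0.8,20,0,0,0,0],[5.5,0.8,23,0,0,0,0],[5.6,0.8,24,0,0,0,0],[5.6,0.8,24,0,0,0,0],[5.6,0.8,24,0,0,0,0]]

```text
t: 3.15
position: [0.4588, 0.0524, 0.0176]
eef_rot: [0.105, -0.06, 0.993, 0.006]
wrist_force: [-0.1, 0.2, -0.2]
grip_width: 0.0006
gripper_force: 0.0
```

```bash
python3 -c "
from h import *
from station import r,cams
s=r.observe();print(s['t'],unit(s),s['wrist_force'])
d=cams.get_image('scene');cv2.imwrite('pics/s2.png',cv2.resize(d['frame'][150:310,220:450,::-1],None,fx=3,fy=3))"
```

```text
3.15 [-92.8193   0.6934  17.6343] [-0.0801  0.2075 -0.1639]
```

View pics/s2.png

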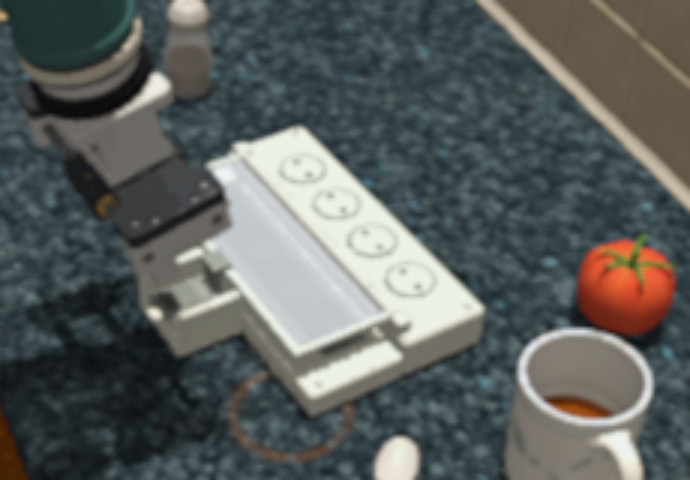

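The guard is still shut: its rim is flat at (260,260). The force is about 0, so the finger may be in front of the tab. I'll look from the wrist.

```bash
python3 -c "
from h import *
from station import r,cams
a=cams.get_image('wrist');b=cams.get_image('scene');t=cams.get_image('top')
U=R.from_euler('z',YAW)
for p in((-92.8,.7,17.6),(-100,.7,16),(-108,-26.5,38),(-108,26.5,38),(-62,0,50)):
  w=U.apply(np.array(p)/1e3)+[*O,0];print(p,proj(a,w),proj(b,w))
A=cv2.resize(a['frame'][130:330,220:420],(400,400));B=cv2.resize(b['frame'][210:280,250:320],(400,400),interpolation=cv2.INTER_CUBIC)
cv2.imwrite('pics/w2.png',np.hstack([A,B])[...,::-1])"
```

```text
(-92.8, 0.7, 17.6) [317.6373 267.8354] [277.7377 251.5663]
(-100, 0.7, 16) [317.6822 255.8573] [274.7991 253.2463]
(-108, -26.5, 38) [265.2065 264.2609] [276.7162 254.8329]
(-108, 26.5, 38) [367.2865 264.6497] [265.5912 240.0173]
(-62, 0, 50) [316.0221 347.3475] [290.0233 235.9187]
```

View pics/w2.png

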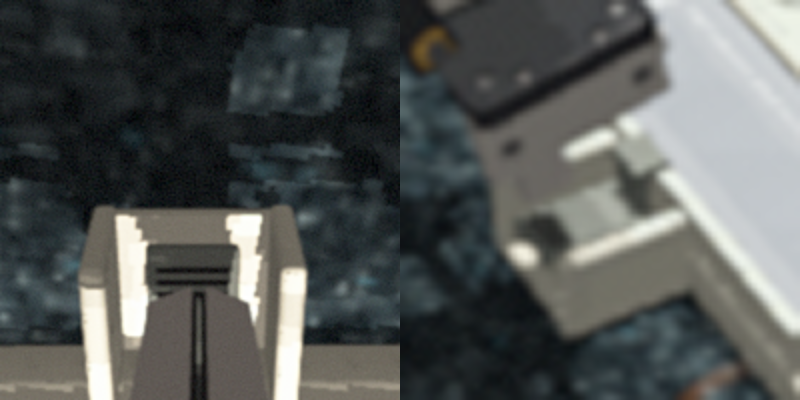

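The wrist crop shows the fingertip (200,290) between the cheeks, above the ridged tab and in line with it. In the scene crop the hook arm (640,150) is still upright, so the tab isn't pressed yet. I'll go further down, watching the force.

Call:
servo_tool:
  increments:
    - [[0.6,0,3,0,0,0,0],[0.6,0,3,0,0,0,0],[0.6,0,3,0,0,0,0]]

```text
t: 3.65
position: [0.4585, 0.0524, 0.0142]
eef_rot: [0.104, -0.06, 0.993, 0.006]
wrist_force: [0.2, 0.0, 0.2]
grip_width: 0.0002
gripper_force: 0.0
```

```bash
python3 -c "
from h import *
from station import r,cams
s=r.observe();print(unit(s),s['effort'],s['ft_torque'])
a=cams.get_image('wrist');b=cams.get_image('scene');t=cams.get_image('top')
U=R.from_euler('z',YAW)
for p in((-93,.7,14),(-108,-13,28),(-108,-13,18),(-108,-26.5,38),(-62,0,50),(-62,0,0)):
  w=U.apply(np.array(p)/1e3)+[*O,0];print(p,proj(a,w),proj(b,w),proj(t,w))
A=cv2.resize(a['frame'][200:330,255:385],(400,400));B=cv2.resize(b['frame'][210:280,250:320],(400,400),interpolation=cv2.INTER_CUBIC)
cv2.imwrite('pics/w3.png',np.hstack([A,B])[...,::-1])"
```

```text
[-93.1528   0.741   14.1516] [  0.0003 -20.0848 -28.5126   0.0998  -0.7613  -0.0034] [0.0567 0.1147 0.0362]
(-93, 0.7, 14) [317.5374 268.0038] [277.7307 252.7936] [304.9546 285.2479]
(-108, -13, 28) [291.9071 258.428 ] [274.0514 254.3691] [312.3032 291.4791]
(-108, -13, 18) [293.0206 249.0942] [274.2891 257.7288] [312.4297 291.5362]
(-108, -26.5, 38) [264.2867 268.5056] [276.7162 254.8329] [318.8024 290.5088]
(-62, 0, 50) [315.8791 352.5868] [290.0233 235.9187] [302.5084 269.3722]
(-62, 0, 0) [316.3981 296.3325] [290.644  252.6963] [303.6096 270.7428]
```

View pics/w3.png

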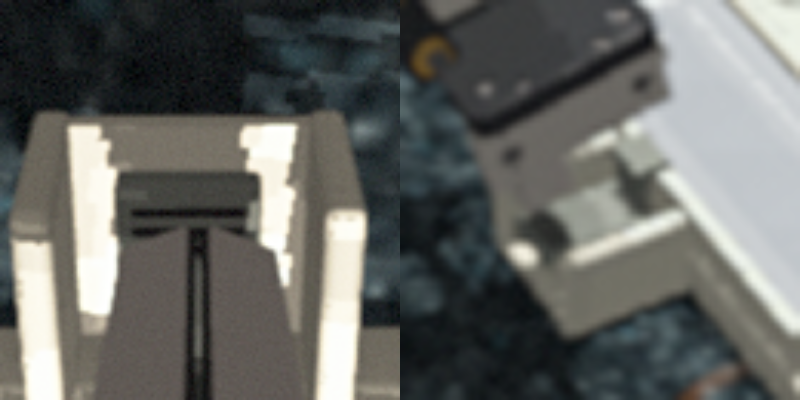

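The tab's front edge is at crop row ~205 (unpressed) and the tip appears to hover above it. I'll keep going down in guarded steps.

Call:
servo_tool:
  increments:
    - [[0.6,0,3,0,0,0,0],[0.6,0,3,0,0,0,0]]

```text
t: 4.0
position: [0.4583, 0.0524, 0.0108]
eef_rot: [0.104, -0.06, 0.993, 0.006]
wrist_force: [0.6, 0.3, -0.4]
grip_width: 0.0006
gripper_force: 0.0
```

Call:
servo_tool:
  increments:
    - [[0.6,0,3,0,0,0,0],[0.6,0,3,0,0,0,0]]

```text
t: 4.2
position: [0.4583, 0.0524, 0.0077]
eef_rot: [0.104, -0.06, 0.993, 0.006]
wrist_force: [0.3, 0.5, -0.2]
grip_width: 0.0004
gripper_force: 0.0
```

Call:
servo_tool:
  increments:
    - [[0.6,0,3,0,0,0,0],[0.6,0,3,0,0,0,0]]

```text
t: 4.4
position: [0.4584, 0.0524, 0.0047]
eef_rot: [0.104, -0.06, 0.993, 0.006]
wrist_force: [0.2, 0.1, -0.1]
grip_width: 0.0003
gripper_force: 0.0
```

```bash
python3 -c "
from h import *
from station import r,cams
a=cams.get_image('wrist');b=cams.get_image('scene')
s=r.observe();print(unit(s),s['wrist_force'])
A=cv2.resize(a['frame'][200:350,245:395],(400,400));B=cv2.resize(b['frame'][205:275,250:320],(400,400),interpolation=cv2.INTER_CUBIC)
cv2.imwrite('pics/w4.png',np.hstack([A,B])[...,::-1])"
```

```text
[-92.9397   0.7195   5.0601] [ 0.2833 -0.6163  0.6484]
```

View pics/w4.png

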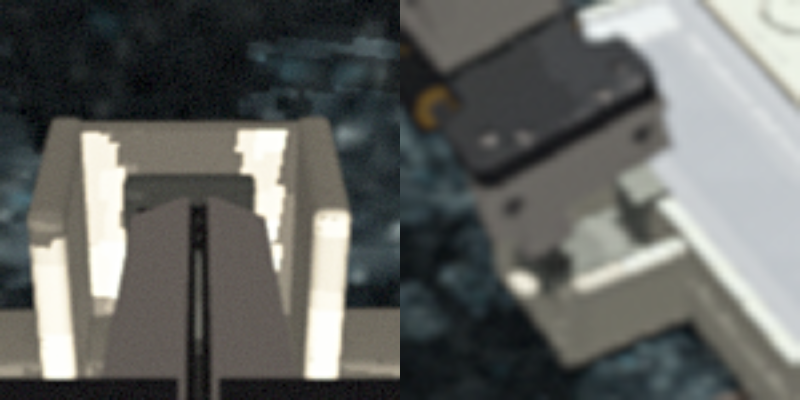

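The wrist crop shows the tip (200,198) now over the tab's front edge. In the scene crop, the finger's end near (530,270) is higher and further forward than the reported TCP. I'll back up into clear view and triangulate the actual tip.

Call:
servo_tool:
  increments:
    - [[-4,0,-20,0,0,0,0],[-12,0,-60,0,0,0,0],[-20,0,-95,0,0,0,0],[-20,0,-95,0,0,0,0],[-20,0,-95,0,0,0,0]]

```text
t: 5.0
position: [0.4592, 0.0524, 0.1033]
eef_rot: [0.106, -0.06, 0.993, 0.006]
wrist_force: [-0.2, 0.1, 0.2]
grip_width: 0.0003
gripper_force: 0.0
```

```bash
python3 -c "
from h import *
from station import r,cams
a=cams.get_image('wrist');b=cams.get_image('scene')
s=r.observe();print(unit(s),s['wrist_force'],s['grip_width'],s['qpos'])
np.savez('c.npz',ap=a['pose'],bp=b['pose'])
w=s['position'];print(proj(a,w),proj(b,w))
z=np.array(w)-rot(s).apply([0,0,.1]);print('100 behind',proj(a,z),proj(b,z))
A=cv2.resize(a['frame'][170:370,220:420],(400,400));B=cv2.resize(b['frame'][150:270,220:340],(400,400),interpolation=cv2.INTER_CUBIC)
cv2.imwrite('pics/w5.png',np.hstack([A,B])[...,::-1])"
```

```text
[-94.1737   0.8906 100.6296] [-0.34   -0.1774 -0.2317] 0.00045854465003237257 [-0.0357 -0.2696  1.8628  0.0328  1.3437 -1.7308]
[318.0285 263.0817] [275.2523 222.4573]
100 behind [317.2914 365.8123] [262.9606 186.338 ]
```

View pics/w5.png

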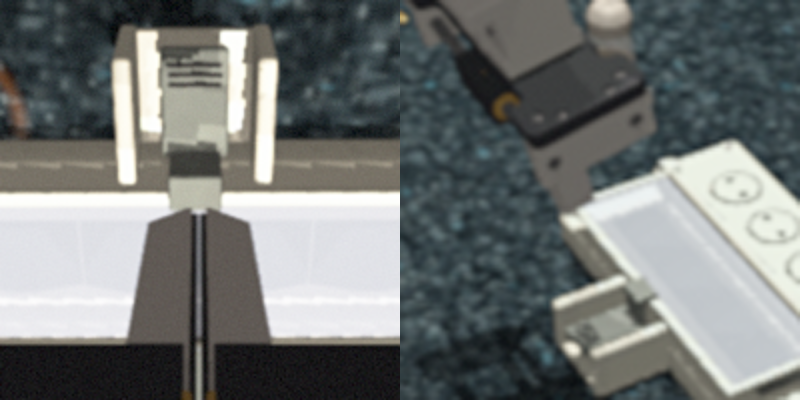

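The scene crop shows the real fingertip at (572,210), i.e. px (271.6,213). The reported TCP projects to (275,222), so the closed fingers end about 26 mm behind the reported TCP along the tool axis. That explains the lack of contact, and I'll correct for it.

```bash
cat >> h.py <<'E'
L=.026
_t=tgt
def tgt(*a):
    p,q=_t(*a);return p+q.apply([0,0,L]),q
def unit(s):
    U=R.from_euler('z',YAW);return U.inv().apply(np.array(s['position'])-rot(s).apply([0,0,L])-[*O,0])*1e3
E
python3 -c "
from h import *
from station import r
s=r.observe();print(unit(s))
for z in(42,32,28,20):print(*inc(s,-90,0.5,z,12))"
```

```text
[-99.5248   0.8651 126.073 ]
[ 7.9285 -0.4348 84.233 ] [ 0.001  -0.0021  0.0049]
[ 9.9866 -0.4345 94.0189] [ 0.001  -0.0021  0.0049]
[10.8098 -0.4343 97.9333] [ 0.001  -0.0021  0.0049]
[ 12.4563  -0.434  105.762 ] [ 0.001  -0.0021  0.0049]
```

Call:
servo_tool:
  increments:
    - [[3,0,30,0,0,0.005,0],[6,0,65,0,0,0.005,0],[8,-0.4,84,0,0,0.005,0],[9,-0.4,90,0,0,0.005,0],[10,-0.4,94,0,0,0.005,0],[10,-0.4,94,0,0,0.005,0],[10,-0.4,94,0,0,0.005,0]]

```text
t: 5.8
position: [0.4692, 0.0531, 0.0094]
eef_rot: [0.106, -0.057, 0.993, 0.006]
wrist_force: [1.1, -0.4, -0.9]
grip_width: 0.0003
gripper_force: 0.0
```

Call:
servo_tool:
  increments:
    - [[0.8,0,4,0,0,0,0],[0.8,0,4,0,0,0,0],[0.8,0,4,0,0,0,0]]

```text
t: 6.1
position: [0.4685, 0.0532, 0.0045]
eef_rot: [0.105, -0.057, 0.993, 0.006]
wrist_force: [0.3, 0.0, 0.4]
grip_width: 0.0009
gripper_force: 0.0
```

Call:
servo_tool:
  increments:
    - [[0.8,0,4,0,0,0,0],[0.8,0,4,0,0,0,0],[0.8,0,4,0,0,0,0]]

```text
t: 6.4
position: [0.4688, 0.0532, 0.0003]
eef_rot: [0.105, -0.057, 0.993, 0.006]
wrist_force: [-0.4, -0.4, 0.8]
grip_width: 0.0005
gripper_force: 0.3
```

```bash
python3 -c "
from h import *
from station import r
s=r.observe();print(s['t'],unit(s),s['wrist_force'],s['ft_torque'])"
```

```text
6.4 [-88.2895   0.2982  25.7475] [-0.3977 -0.3719  0.775 ] [-0.0195  0.0048  0.0122]
```

Call:
servo_tool:
  increments:
    - [[3,0,4,0,0,0,0],[3,0,4,0,0,0,0],[3,0,4,0,0,0,0]]

```text
t: 6.7
position: [0.4667, 0.0529, -0.0042]
eef_rot: [0.105, -0.057, 0.993, 0.006]
wrist_force: [1.0, 0.0, 1.2]
grip_width: 0.0004
gripper_force: 0.8
```

Call:
servo_tool:
  increments:
    - [[0.6,0,3,0,0,0,0],[0.6,0,3,0,0,0,0],[0.6,0,3,0,0,0,0]]

```text
t: 7.0
position: [0.4661, 0.0529, -0.0076]
eef_rot: [0.104, -0.057, 0.993, 0.006]
wrist_force: [-0.8, 0.4, 3.5]
grip_width: 0.0006
gripper_force: 1.9
```

Call:
servo_tool:
  increments:
    - [[0.6,0,3,0,0,0,0],[0.6,0,3,0,0,0,0],[0.6,0,3,0,0,0,0]]

```text
t: 7.3
position: [0.4654, 0.0528, -0.0108]
eef_rot: [0.104, -0.057, 0.993, 0.006]
wrist_force: [-4.3, -0.4, 7.2]
grip_width: 0.0004
gripper_force: 3.9
```

Call:
servo_tool:
  increments:
    - [[0.6,0,3,0,0,0,0],[0.6,0,3,0,0,0,0],[0.6,0,3,0,0,0,0],[0.6,0,3,0,0,0,0]]

```text
t: 7.7
position: [0.4649, 0.0528, -0.0139]
eef_rot: [0.103, -0.057, 0.993, 0.006]
wrist_force: [-6.6, -1.1, 8.1]
grip_width: 0.0004
gripper_force: 5.0
```

```bash
python3 -c "
from h import *
from station import r,cams
b=cams.get_image('scene');o=cv2.imread('pics/scene0.png')
s=r.observe();print(s['t'],unit(s),s['wrist_force'],s['ft_torque'])
print(np.abs(b['frame'][200:290,290:380,::-1].astype(int)-o[200:290,290:380]).mean())
cv2.imwrite('pics/s6.png',cv2.resize(b['frame'][150:290,230:400,::-1],None,fx=4,fy=4))"
```

```text
7.75 [-92.0363   0.3255  11.5658] [-6.4516 -0.4688  8.3861] [-0.1641  0.8465 -0.0363]
31.101234567901233
```

View pics/s6.png

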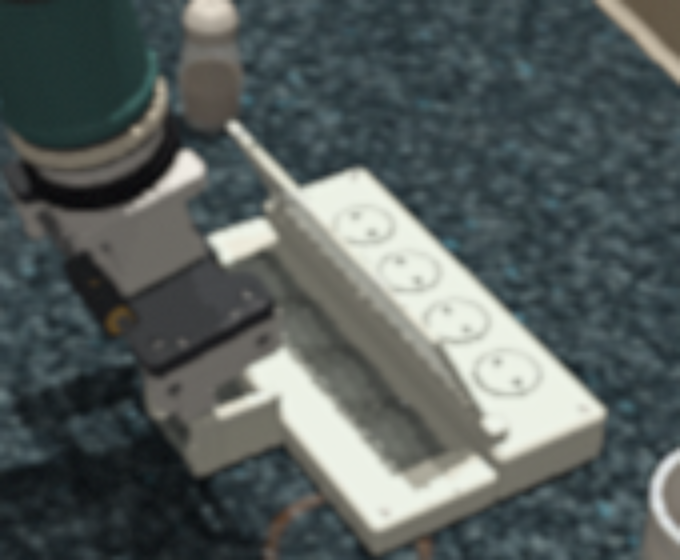

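The guard is standing fully open: its lip runs from (235,125) to (480,410). The contact force suggests the real tip is about 33 mm behind the reported TCP. I'll retreat, lean the hand 40°, and touch the bare deck end at low force to calibrate the height before sliding in.

```bash
sed -i 's/^L=.*/L=.033/' h.py; python3 -c "
from h import *
from station import r
s=r.observe();print(unit(s))
for t in((-108,0,80,12),(-108,-30,80,30),(-60,-114,60,40),(-40,-114,45,40)):print(t,*inc(s,*t))"
```

```text
[-93.4723   0.322   18.417 ]
(-108, 0, 80, 12) [  1.492   -0.3065 -63.2538] [ 0.0005 -0.0028  0.0002]
(-108, -30, 80, 30) [ -8.6935 -30.3082 -64.9127] [ 0.0005 -0.317   0.0002]
(-60, -114, 60, 40) [ -56.8375 -114.3337  -37.7956] [ 0.0005 -0.4915  0.0001]
(-40, -114, 45, 40) [ -73.335  -114.3471  -19.0117] [ 0.0005 -0.4915  0.0001]
```

Call:
servo_tool:
  increments:
    - [[1,0,-30,0,0,0,0],[1,0,-64,0,0,0,0],[-2,-10,-64,0,-0.12,0,0],[-9,-40,-65,0,-0.25,0,0],[-30,-80,-52,0,-0.37,0,0],[-57,-114,-38,0,-0.49,0,0],[-57,-114,-38,0,-0.49,0,0],[-57,-114,-38,0,-0.49,0,0],[-57,-114,-38,0,-0.49,0,0],[-57,-114,-38,0,-0.49,0,0]]

```text
t: 8.75
position: [0.5273, -0.054, 0.0358]
eef_rot: [0.342, -0.055, 0.938, 0.02]
wrist_force: [1.5, -0.3, 0.2]
grip_width: 0.0004
gripper_force: 0.0
```

```bash
python3 -c "
from h import *
from station import r
s=r.observe();print(s['t'],unit(s),s['wrist_force'],s['grip_width'])
for t in((-40,-114,40,40),(-40,-114,36,40),(-40,-114,20,40)):print(t,*inc(s,*t))"
```

```text
8.75 [ -58.2892 -112.9857   61.0888] [ 1.4868 -0.2866  0.1945] 0.0003925812274524327
(-40, -114, 40, 40) [-0.3389 -1.0961 27.9104] [0.0013 0.0019 0.0009]
(-40, -114, 36, 40) [ 2.2381 -1.0979 30.9697] [0.0013 0.0019 0.0009]
(-40, -114, 20, 40) [12.5458 -1.1051 43.207 ] [0.0013 0.0019 0.0009]
```

Call:
servo_tool:
  increments:
    - [[0,-1,14,0,0,0,0],[0,-1,28,0,0,0,0],[2,-1,31,0,0,0,0],[2,-1,31,0,0,0,0],[2,-1,31,0,0,0,0]]

```text
t: 9.25
position: [0.5457, -0.0532, 0.011]
eef_rot: [0.343, -0.055, 0.938, 0.02]
wrist_force: [-0.5, -0.6, -0.2]
grip_width: 0.0002
gripper_force: 0.0
```

Call:
servo_tool:
  increments:
    - [[1,0,1.2,0,0,0,0],[1.9,0,2.3,0,0,0,0],[1.9,0,2.3,0,0,0,0],[1.9,0,2.3,0,0,0,0]]

```text
t: 9.65
position: [0.5455, -0.0537, 0.0075]
eef_rot: [0.342, -0.054, 0.938, 0.02]
wrist_force: [0.0, -0.2, -0.7]
grip_width: 0.0007
gripper_force: 0.0
```

Call:
servo_tool:
  increments:
    - [[1,0,1.2,0,0,0,0],[1.9,0,2.3,0,0,0,0],[1.9,0,2.3,0,0,0,0],[1.9,0,2.3,0,0,0,0]]

```text
t: 10.05
position: [0.5457, -0.0538, 0.0046]
eef_rot: [0.342, -0.054, 0.938, 0.02]
wrist_force: [-0.0, 0.1, 1.9]
grip_width: 0.0007
gripper_force: 0.5
```

```bash
python3 -c "
from h import *
from station import r
s=r.observe();print(s['t'],unit(s),s['wrist_force'],s['gripper_force'])"
```

```text
10.05 [ -39.9374 -114.7896   29.8247] [-0.0343  0.1095  1.8554] 0.5432423012098297
```

Call:
servo_tool:
  increments:
    - [[0.6,0,0.8,0,0,0,0],[0.6,0,0.8,0,0,0,0],[0.6,0,0.8,0,0,0,0]]

```text
t: 10.35
position: [0.546, -0.0538, 0.0041]
eef_rot: [0.343, -0.054, 0.938, 0.02]
wrist_force: [-2.2, -0.2, 4.7]
grip_width: -0.0001
gripper_force: 2.5
```

Call:
servo_tool:
  increments:
    - [[-2.2,0,-2.7,0,0,0,0],[-13,0,6,0,0,0,0],[-24,0,15,0,0,0,0],[-33.6,0,23.7,0,0,0,0],[-33.6,0,23.7,0,0,0,0],[-33.6,0,23.7,0,0,0,0]]

```text
t: 10.95
position: [0.5857, -0.0485, 0.0062]
eef_rot: [0.342, -0.054, 0.938, 0.02]
wrist_force: [-0.2, -0.4, -0.7]
grip_width: 0.0005
gripper_force: 0.0
```

```bash
python3 -c "
from h import *
from station import r
s=r.observe();print(s['t'],unit(s),s['wrist_force'],s['gripper_force'])
print(*inc(s,1,-114,31.2,40),*inc(s,1,114,31.2,40))"
```

```text
10.95 [   0.417  -114.2362   31.4958] [-0.2233 -0.383  -0.7382] 0.0
[-0.2388  0.1887  0.6017] [ 0.0014  0.0005 -0.0001] [ -0.2111 228.1885   0.9238] [ 0.0014  0.0005 -0.0001]
```

Call:
servo_tool:
  increments:
    - [[0.4,10,0.5,0,0,0,0],[0.4,20,0.5,0,0,0,0],[0.4,30,0.5,0,0,0,0],[0.4,40,0.5,0,0,0,0],[0.4,50,0.5,0,0,0,0],[0.4,60,0.5,0,0,0,0],[0.4,70,0.5,0,0,0,0]]

```text
t: 11.65
position: [0.5776, 0.0204, 0.0062]
eef_rot: [0.342, -0.054, 0.938, 0.02]
wrist_force: [0.7, -2.8, 1.0]
grip_width: 0.0005
gripper_force: 1.2
```

```bash
python3 -c "
from h import *
from station import r
s=r.observe();print(s['t'],unit(s),s['wrist_force'],s['gripper_force'])"
```

```text
11.65 [  0.2029 -44.749   31.4218] [ 0.7381 -2.793   0.9662] 1.1653620516881347
```

Call:
servo_tool:
  increments:
    - [[0.3,12,0.4,0,0,0,0],[0.3,24,0.4,0,0,0,0],[0.3,36,0.4,0,0,0,0],[0.3,48,0.4,0,0,0,0],[0.3,60,0.4,0,0,0,0],[0.3,72,0.4,0,0,0,0],[0.3,84,0.4,0,0,0,0],[0.3,96,0.4,0,0,0,0],[0.3,108,0.4,0,0,0,0],[0.3,120,0.4,0,0,0,0],[0.3,132,0.4,0,0,0,0],[0.3,144,0.4,0,0,0,0]]

```text
t: 12.85
position: [0.5609, 0.1634, 0.0056]
eef_rot: [0.342, -0.054, 0.938, 0.02]
wrist_force: [0.4, 0.0, 0.6]
grip_width: 0.0004
gripper_force: 0.0
```

```bash
python3 -c "
from h import *
from station import r,cams
s=r.observe();print(s['t'],unit(s),s['wrist_force'],s['gripper_force'])
b=cams.get_image('scene')['frame'][150:300,240:390];t=cams.get_image('top')['frame'][180:300,225:375]
cv2.imwrite('pics/f.png',np.hstack([cv2.resize(b,(400,400)),cv2.resize(t,(400,400))])[...,::-1])"
```

```text
12.85 [ 0.1108 99.1954 30.8718] [0.3792 0.016  0.579 ] 0.0
```

View pics/f.png

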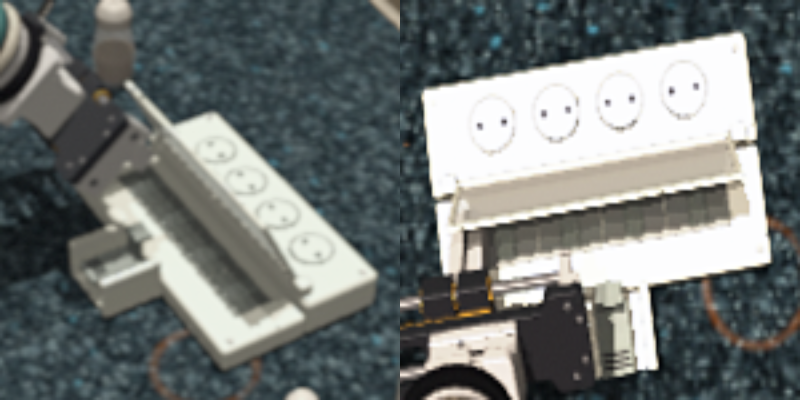

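The four paddles lie flat and even in the recess, in the scene crop from (150,200) to (260,310), and the guard stands open. I'll finish the stroke past the end of paddle 4 and withdraw towards the front.

Call:
servo_tool:
  increments:
    - [[0,8,0,0,0,0,0],[0,8,0,0,0,0,0],[8,8,-7,0,0,0,0],[23,8,-20,0,0,0,0],[32,8,-50,0,0,0,0],[35,8,-90,0,0,0,0],[35,8,-130,0,0,0,0],[35,8,-150,0,0,0,0],[35,8,-150,0,0,0,0],[35,8,-150,0,0,0,0]]

```text
t: 13.95
position: [0.438, 0.157, 0.0977]
eef_rot: [0.343, -0.054, 0.938, 0.02]
wrist_force: [0.2, 0.2, 0.1]
grip_width: 0.0005
gripper_force: 0.0
```

```bash
python3 -c "
from h import *
from station import r,cams
s=r.observe();print(s['t'],unit(s),s['wrist_force'],s['joint_vel'])
t=cams.get_image('top');f=t['frame'].astype(int);o=cv2.imread('pics/top0.png')[...,::-1].astype(int)
for n,(u,v,w,h) in dict(mug=(390,160,65,55),salt=(150,215,38,32),spoon=(380,230,62,50)).items(): print(n,np.abs(f-o)[v:v+h,u:u+w].mean())
# brightness profile along the row in the scene view, paddle rear edges at z 24 (down) vs 34 (on)
U=R.from_euler('z',YAW);b=cams.get_image('scene')
for z in(24,34):
  for x in(-10,2): print(z,x,[int(b['frame'][int(q[1]),int(q[0])].mean()) for q in (proj(b,U.apply([x/1e3,y/1e3,z/1e3])+[*O,0]) for y in range(-100,101,10))])
lp=[proj(t,U.apply(np.array([-11,y,114])/1e3)+[*O,0]) for y in(-100,0,100)];print(lp,[f[int(q[1])-3:int(q[1])+4,int(q[0])].mean(1).astype(int) for q in lp])
"
```

```text
13.95 [-122.7456  106.9724  122.948 ] [0.175  0.1655 0.1134] [-0.0039  0.0451  0.0112  0.0007  0.0011  0.003 ]
mug 1.0786946386946388
salt 1.7535635964912282
spoon 0.9794623655913979
24 -10 [82, 82, 90, 79, 83, 82, 81, 92, 83, 82, 82, 83, 91, 78, 80, 81, 85, 90, 80, 126, 230]
24 2 [58, 66, 65, 66, 58, 63, 59, 69, 66, 58, 59, 65, 80, 60, 57, 66, 66, 76, 67, 65, 229]
34 -10 [59, 78, 72, 67, 61, 62, 78, 63, 63, 63, 65, 68, 65, 63, 59, 62, 76, 64, 127, 230, 231]
34 2 [96, 105, 99, 106, 105, 105, 96, 106, 107, 100, 106, 105, 107, 100, 106, 106, 107, 106, 105, 230, 236]
[array([349.9719, 233.3343]), array([297.3577, 240.5776]), array([244.7504, 247.8199])] [array([187, 191, 225, 254, 183, 139, 154]), array([183, 174, 199, 255, 254,  39,  56]), array([194, 179, 161, 203, 254, 252, 253])]
```

All four paddle profiles match, the bystanders haven't moved, and the guard lip is at its open position. I'm handing the job in.

```bash
python3 -c "
from station import r
print(r.close_job())"
```

```text
the job is handed in; nothing more can be done
None
```

The job is handed in at about 14 s: the hook was pressed and the guard left standing open, all four paddles were put down in one pass (they look flat in the images, but their angles can't be read directly), and the mug, shaker and spoon have not moved.

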